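# Put the spice jar back and latch the rack's gate

### The arm

A 6-joint arm with a two-finger parallel gripper is mounted at the origin on a cart in front of the work surface, level with it; the furniture and walls round the work are solid. World frame = base frame: x ahead of the robot, y to its left, z up, the work surface at z = 0. Lengths are in m, angles in rad, forces in N, time in s.
With the tool pointing down it reaches from about 0.275 to 0.825 m from the base axis. Payload 5.2 kg.
Tool frame: the origin (TCP) lies midway between the tips of the shut fingers; the grasp point (between the pads) lies 19 mm behind it; z points along the fingers, y is the line along which they close (so a half turn about z gives the same grasp; the last joint's range is limited). The gripper opens to 93 mm and grips with 3 to 60 N. Pads are 15 mm wide; open, the fingers measure 128 mm over their backs; the gripper's body (75 mm by 188 mm) begins 65 mm behind the grasp point.
Start: joints at [0.917, 0.259, 1.535, -0, 1.348, -0.203], TCP at [0.24, 0.495, 0.219] pointing down, gripper open.
Joint ranges: [-3.14, 3.14], [-0.91, 2.08], [0.19, 2.58], [-1.22, 4.36], [0.22, 2.71], [-3.12, 3.12]. Speed limits (rad/s): [2.57, 2.57, 3.14, 3.14, 3.14, 3.14].

### API

Orientations are given as [roll, pitch, yaw] about the fixed x, y, z axes, in that order (R = Rz(yaw) Ry(pitch) Rx(roll)).
In Python, from bench import robot, viewer gives the robot as it stands.
- The arm moves only by the tool play_rows, never from a script. Its argument "deltas" is a list of rows, each an object of numbers: "x", "y", "z": the shift along the world's x, y, z in cm; "rx", "ry", "rz": the turn, a rotation vector about the world's x, y, z in rad; "gripper": the finger opening in cm, from 0 to 9.3. A call has 1 to 5 rows; each row shifts and turns the commanded pose from where the row before left it; what a row does not reach is not made up. A row lasts 1/8 s, in which the tool goes at most 62.5 mm and 10.7 degrees, less where a joint would pass 70% of its speed; a pose out of reach is approached as far as the arm can. A call with a gripper value outside its range is refused whole. The fingers move at their own pace and stop on an object; "squeeze" is the grip in N (left out, the last holds). Time passes only in rows, so rows that do not move let the fingers close. It gives the time, the measured TCP pose, the force, the opening and the grip force at its end, in the units of the state.
- robot.get_state(): the state, without advancing time (a new reading comes with each control period).
- viewer.capture(name): name is "scene" or "top"; returns a dict with "color" (420x560x3 uint8, red, green, blue), "intrinsics" (3x3 intrinsics, pixels), "R" (3x3) and "t" (3): a world point X has camera coordinates R X + t. Camera axes: x right, y down, z forward; pixel columns grow to the right and rows downward; lengths in m; the calibration is good to about 2 mm. A picture is of the moment at which its call begins. There is no depth.
- robot.close_job(): hands the job in; it is judged then, once.
The state is a dict: "time": time; "joint_positions": joint angles; "qvel": joint speeds; "joint_efforts": joint torques, N m; "ee_pos": TCP position; "orientation": TCP orientation; "force": force on the tool from outside, world axes, zero at the start; "ft_torque": the same for the moment, N m; "opening": finger opening in m; "finger_force": force on a finger pad.
Only numpy, scipy, OpenCV 4.12 (cv2) and the standard library are available. Lean on these libraries where they do the work, as an engineer would, in place of code of your own. Each camera call takes 0.05 s, during which the arm holds its last target. There are 200 camera calls.

### The job

Stand the spice jar that is out on the worktop upright in the empty bay of the wooden spice rack and let go of it. Then swing the rack's gate shut and press it home, no harder than it takes and without slamming, until its sprung latch snaps in behind the strike, so that it stays shut when you let go. Leave the other jars and things where they are.

Things in the scene. Friction and masses are not known exactly. Their poses are not given: they have to be found in the camera images.
- spice_jar: the spice jar that is out on the worktop: glass with a green cap, 46 mm across, 106 mm tall (the cap is the top 20 mm), about 0.11 kg; origin at the centre of its underside, z up
- rack: low wooden spice rack, screwed down, open at the top, three bays side by side: 90 mm deep, 238 mm wide, walls 60 mm high, front corner posts 92 and 100 mm high. Origin on the worktop under its middle; z up; its front looks along its own -x, the gate's hinge is at its +y end, the latch at its -y end. Floor 8 mm thick; bays 67 mm wide, about 80 mm deep, dividers 40 mm high
- free_bay (a point): centre of the floor of the empty bay (the one at the latch end), 8 mm above the worktop; axes as the rack's. A small buffer bracket stands in the bay's front corner, 35 mm ahead of this point
- gate (a joint): gate's angle, rad: 0 is parallel to the rack's front, larger is farther open (clockwise seen from above). The hinge turns easily. The bolt's bevelled nose meets the strike bar somewhere between 0.075 and 0.175; pushed a further 13 mm at the free edge it clears the bar and snaps out behind it. Latched, it rests between 0.01 and 0.115, by the strike; unlatched, the bolt drives it back out
- gate_push (a point): point on the gate's outer face, 174 mm from the hinge axis, 70 mm above the worktop, on a flat upright rail 30 mm wide; axes turn with the gate: own -x out of the outer face (the side to push), own -y to the free edge. A push here square to the face takes 8 to 10 N to drive the bolt over the bar; after the snap the force drops, then rises steeply. Never press it with over 20 N
- gate_hinge (a point): foot of the gate's upright hinge axis, at worktop height, in the middle of the gate's thickness; axes turn with the gate
- gate_panel: the gate's wooden frame and panel: 18 mm thick, from 10 to 91 mm above the worktop, reaching 191 mm from the hinge axis. The strike it latches to can be set over 20 mm; its setting differs each time and is not measured, so the shut position is known only by feel: just behind it come a stiff rubber buffer (4 N/mm, 2 mm) and then a solid stop
- latch_bolt (a joint): how far the steel spring bolt is pushed back into the gate, m: 0 fully out (it stands 19 mm out of the gate's free edge), 0.012 fully in. Sprung outwards with 4 N at rest, 6 N when pushed back; its nose is bevelled on the inner side. It reads near 0 before it meets the strike bar, rises as it rides over, and drops back to 0 when it snaps in
- rack_jar_left: glass spice jar with a green cap (46 mm across, 106 mm tall) standing in the rack's hinge-side bay; origin at the centre of its underside
- rack_jar_middle: glass spice jar with a green cap (46 mm across, 106 mm tall) standing in the rack's middle bay; origin at the centre of its underside
- beaker: white stoneware beaker with a grey foot, 67 mm across, 96 mm tall, on the worktop; origin at the centre of its underside
- drink_can: drink can, 53 mm across, 134 mm tall, on the worktop; origin at the centre of its underside
- garlic: garlic bulb, 60 mm across, 59 mm tall, on the worktop; origin at its underside
- mandarin: mandarin, 55 mm across, on the worktop; origin at its underside
- candle: tea light, 38 mm across, 15 mm tall, on the worktop; origin at its underside
Mind the look-alikes: they are no part of the job. Leave any yellow look-alike of the spice_jar alone.

How it is judged:
On the way, in this order (a step that is already met when the one before it is completed fails the run):
1. the spice jar stands upright in the empty bay, released (horizontal distance between spice_jar and free_bay below 0.02 m and z of spice_jar in the frame of free_bay below 0.006 m and angle between spice_jar's own z axis and vertical below 0.12 rad and contact force between the fingers and spice_jar below 0.2 N), for 0.2 s.
2. the gate is latched (value of joint gate below 0.12 rad and value of joint latch_bolt below 0.002 m and contact force between gate_panel and rack above 1 N), for 0.2 s.
At the end, for the whole second after the job is handed in: The spice jar stands upright (within 0.12 rad) on the floor of the once empty bay, within 20 mm of its centre; the gate is latched: open less than 0.12 rad, bolt out behind the strike (pushed back less than 2 mm), held against the rack (over 1 N); all at rest (all of step 2 and horizontal distance between spice_jar and free_bay below 0.02 m and z of spice_jar in the frame of free_bay below 0.006 m and angle between spice_jar's own z axis and vertical below 0.12 rad and linear speed of spice_jar below 0.02 m/s and velocity of joint gate below 0.1 rad/s); the robot touches nothing.
It fails at once if the gate is pushed with more than 20 N (contact force between any of the fingers, the arm and gate_panel above 20 N).
It fails at once if the gate is slammed (swung faster than 1.5 rad/s before the bolt meets the strike) (velocity of joint gate below -1.5 rad/s and value of joint gate above 0.18 rad).
It fails at once if the spice jar is tipped over (angle between spice_jar's own z axis and vertical above 0.7 rad).
It fails at once if a jar in the rack is lifted out or tipped (distance of any of rack_jar_left, rack_jar_middle from where it was at the start of the episode above 0.03 m or angle between any of rack_jar_left, rack_jar_middle's own z axis and vertical above 0.3 rad).
It fails at once if something else on the worktop is shifted by more than 30 mm (distance of any of beaker, drink_can, garlic, mandarin, candle from where it was at the start of the episode above 0.03 m).
It also fails if it takes over 58 s, if anything falls off the work surface, if the arm or the gripper's body presses on something with over 40 N, if the wrist force passes 120 N, or if a joint passes its speed limit or range.

## Working session

There is one attempt and no reset: what is moved stays moved. The work goes in short steps, Python scripts to look and compute and a tool call to move; the robot and the scene stay as the last step left them, time stands still between calls to the robot, and variables do not carry over. Pictures are saved under pics/ and viewed, at most 10 in all, crops included, and the job is handed in when it is done.

Besides the shell and the picture viewer there is one more tool, called after "Request:" as name(argument=value, ...) on one line, values as JSON. play_rows: Moves the arm, as the interface text tells. Its arguments: {"type":"object","properties":{"deltas":{"type":"array"},"squeeze":{"type":"number"}},"required":["deltas"]}

```bash
ls; mkdir -p pics
python3 - <<'E'
from bench import robot, viewer
import cv2,numpy as np,pickle
d={}
for n in("scene","top"):
    c=viewer.capture(n); d[n]=c; cv2.imwrite(f"pics/{n}0.png",c["color"][:,:,::-1])
    print(n,c["intrinsics"],c["R"],c["t"])
pickle.dump(d,open("cap0.pkl","wb")); print(robot.get_state())
E
```

```text
pics
scene [[524.21118497   0.         286.05515434]
 [  0.         524.21118497 214.11344734]
 [  0.           0.           1.        ]] [[ 0.85129416 -0.52439795  0.0174653 ]
 [-0.38683004 -0.64976327 -0.65434717]
 [ 0.35448663  0.55028582 -0.75599256]] [-0.34277059  0.3462701   0.98425381]
top [[524.91194091   0.         282.3102243 ]
 [  0.         524.91194091 211.18027802]
 [  0.           0.           1.        ]] [[ 0.14629909 -0.98923049 -0.00442866]
 [-0.94987871 -0.13922619 -0.27990446]
 [ 0.27627344  0.04515645 -0.96001765]] [0.11071021 0.52346723 1.42289384]
{'time': 0.1, 'joint_positions': array([ 9.17221811e-01,  2.59258688e-01,  1.53594835e+00, -2.44652033e-05,
        1.34796240e+00, -2.02784099e-01]), 'qvel': array([-0.00051913, -0.00232429, -0.00306691, -0.00069378, -0.00147182,
        0.00087938]), 'joint_efforts': array([ 3.67300891e-03, -4.38200891e+01, -2.84645480e+01,  7.18945032e-02,
        3.60746880e-02, -3.83705697e-05]), 'ee_pos': array([0.23931033, 0.49468668, 0.21791712]), 'orientation': array([-3.14004337e+00, -2.94197567e-04,  2.69080743e+00]), 'force': array([-0.40597149,  0.35909248,  0.19984501]), 'ft_torque': array([-0.0061847 , -0.04325187,  0.03084741]), 'finger_force': 0.0, 'opening': 0.09277780003565479}
```

View pics/scene0.png

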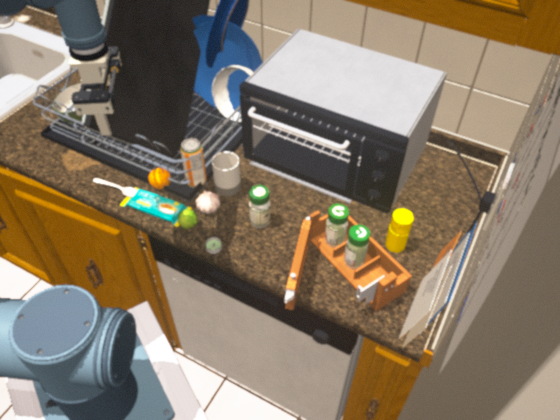

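View pics/top0.png

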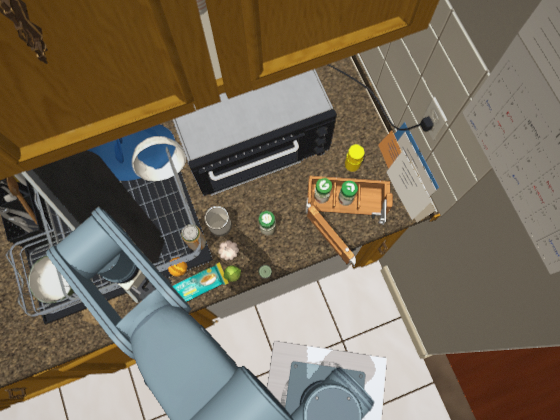

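The scene view shows the loose jar upright at (260,207), the rack at (355,255) with its gate open at (300,265), and the beaker at (227,170). In the top view the jar cap is at (267,222), the rack spans (308..390, 178..215), and the gate runs from (312,207) to (352,262).

Run:
```python
import cv2,pickle,numpy as np
d=pickle.load(open("cap0.pkl","rb"))
a=d["top"]["color"][160:280,240:400,::-1]; cv2.imwrite("pics/tc.png",cv2.resize(a,None,fx=5,fy=5,interpolation=cv2.INTER_CUBIC))
a=d["scene"]["color"][170:320,240:440,::-1]; cv2.imwrite("pics/sc.png",cv2.resize(a,None,fx=4,fy=4,interpolation=cv2.INTER_CUBIC))
```

```text
(no output)
```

View pics/tc.png

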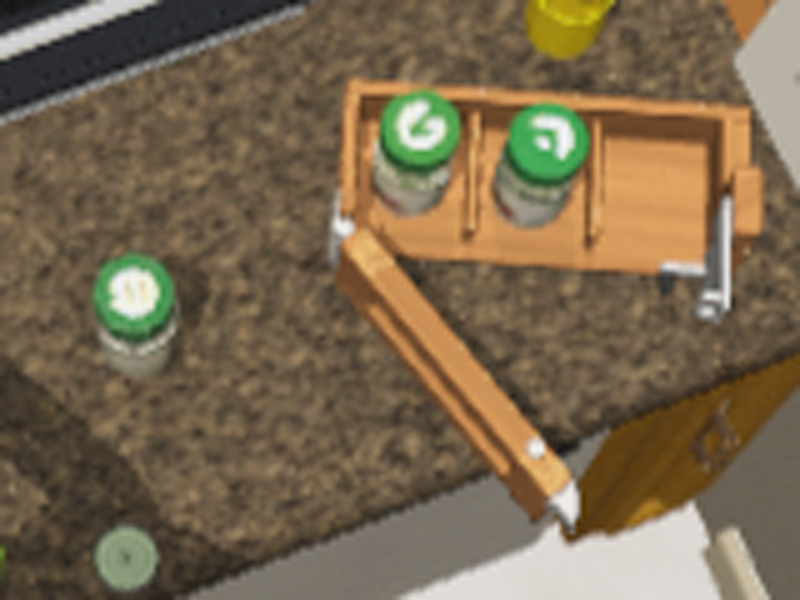

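View pics/sc.png

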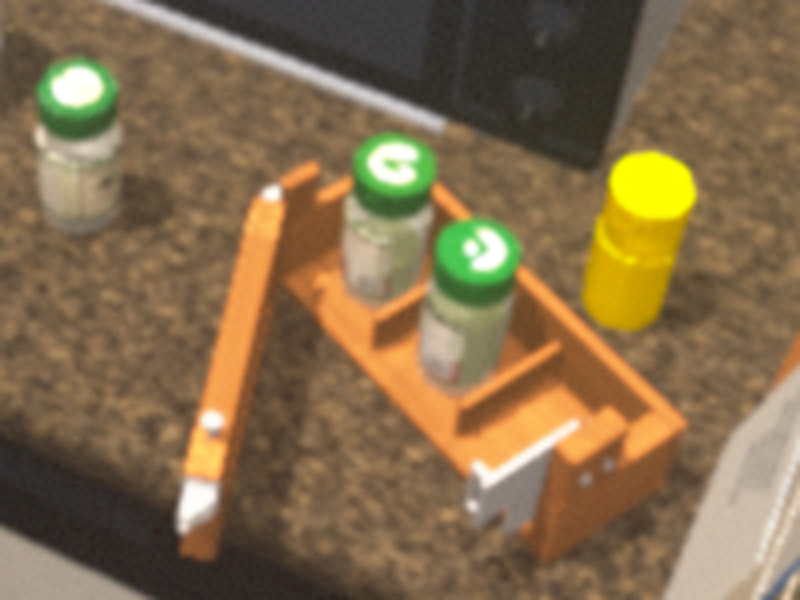

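The top crop shows the loose cap at (134,293), the rack's rear edge from (350,82) to (748,107), and the gate's top from the hinge at (350,240) to the free end at (555,490). The strike bar is at (725,250), the buffer bracket at (680,270) and the empty bay near (655,195). The scene crop shows the same objects: hinge pin cap (270,193), latch knob (212,422).

```bash
cat > h.py <<'E'
import numpy as np,cv2,pickle
def ray(c,px,z):
    K,R,t=c["intrinsics"],np.array(c["R"]),np.array(c["t"])
    o=-R.T@t; d=R.T@np.linalg.solve(K,[px[0],px[1],1.]); return o+d*(z-o[2])/d[2]
def T(p): return [240+(p[0]+.5)/5-.5,160+(p[1]+.5)/5-.5]
def S(p): return [240+(p[0]+.5)/4-.5,170+(p[1]+.5)/4-.5]
def proj(c,X):
    p=c["intrinsics"]@(c["R"]@np.array(X)+c["t"]); return p[:2]/p[2]
E
python3 - <<'E'
from h import *
np.set_printoptions(precision=4,suppress=True)
d=pickle.load(open("cap0.pkl","rb")); t,s=d["top"],d["scene"]
for n,p,q,z in [("loose",(134,292),(78,88),.106),("left",(420,128),(395,164),.106),("mid",(547,139),(478,251),.106),
  ("hingepin",(343,226),(271,193),.1),("knob",(536,448),(212,422),.095),("rearR",(748,107),(684,424),.06),("rearL",(350,82),None,.06),
  ("gate free inner",(578,478),None,.091),("gate free outer",(540,497),(None),.091),("gate hinge inner",(385,238),None,.091),
  ("div1 rear",(475,112),None,.04),("div1 front",(471,233),None,.04),("div2r",(597,120),(555,346),.04),("div2f",(594,240),(460,405),.04),("postR",(750,170),None,.1),("strike far",(727,200),(577,424),.1),("strike tip",(725,300),(480,475),.09),("yellow",None,(652,190),.106)]:
    print(n,z,ray(t,T(p),z)[:2] if p else "", ray(s,S(q),z)[:2] if q else "")
E
```

```text
loose 0.106 [0.4669 0.2252] [0.4679 0.2265]
left 0.106 [0.5856 0.0798] [0.59   0.0868]
mid 0.106 [0.5895 0.008 ] [0.5924 0.0134]
hingepin 0.1 [0.5236 0.1153] [0.5225 0.1084]
knob 0.095 [ 0.4139 -0.0069] [ 0.4161 -0.0003]
rearR 0.06 [ 0.6426 -0.1099] [ 0.6426 -0.1098]
rearL 0.06 [0.6243 0.1229] 
gate free inner 0.091 [ 0.4014 -0.032 ] 
gate free outer 0.091 [ 0.3878 -0.0125] 
gate hinge inner 0.091 [0.5228 0.0908] 
div1 rear 0.04 [0.6236 0.047 ] 
div1 front 0.04 [0.5487 0.0404] 
div2r 0.04 [ 0.6291 -0.0252] [ 0.6274 -0.0243]
div2f 0.04 [ 0.5549 -0.0313] [ 0.5584 -0.0291]
postR 0.1 [ 0.5898 -0.1081] 
strike far 0.1 [ 0.5702 -0.0969] [ 0.5714 -0.0988]
strike tip 0.09 [ 0.5147 -0.1027] [ 0.516  -0.0934]
yellow 0.106  [ 0.7007 -0.0011]
```

Run:
```python
from h import *
np.set_printoptions(precision=4,suppress=True)
d=pickle.load(open("cap0.pkl","rb")); t,s=d["top"],d["scene"]
for n,p,q,z in [("left",(420,128),(395,164),.114),("mid",(547,139),(478,251),.114),("hingepin",(343,226),(271,193),.092),
 ("hingepin",(343,226),(271,193),.085),("bayR rear",(722,118),None,.06),("bayR",(718,190),None,.06),("front lip L",(395,255),None,.008),("front lip R",(640,268),None,.008),
 ("floor rear R",(708,135),None,.008),("floor Rmid",(708,240),None,.008),
 ("brk L",(662,268),None,.03),("brkL",(662,268),None,.06),("brkR",(703,270),None,.06),("brkL",(662,268),None,.08),("brkR",(703,270),None,.08)]:
    print(n,z,ray(t,T(p),z)[:2] if p else "", ray(s,S(q),z)[:2] if q else "")
# bracket: where top-view points project in the scene crop per height
for z in (.03,.045,.06,.075):
    print(z,[(proj(s,ray(t,T(p),z))-[240,170])*4 for p in((662,268),(703,270))])
c=cv2.resize(d["top"]["color"][195:230,355:400,::-1],None,fx=10,fy=10,interpolation=cv2.INTER_CUBIC)
e=cv2.resize(d["scene"]["color"][265:315,345:400,::-1],None,fx=7,fy=7,interpolation=cv2.INTER_CUBIC)
cv2.imwrite("pics/brk.png",np.hstack([c,e]))if c.shape[0]==e.shape[0] else print(c.shape,e.shape)
```

```text
left 0.114 [0.5828 0.0801] [0.5853 0.0814]
mid 0.114 [0.5866 0.0086] [0.5876 0.0087]
hingepin 0.092 [0.5261 0.1153] [0.5266 0.1139]
hingepin 0.085 [0.5282 0.1152] [0.5301 0.1188]
bayR rear 0.06 [ 0.6336 -0.0955] 
bayR 0.06 [ 0.5892 -0.0973] 
front lip L 0.008 [0.5385 0.082 ] 
front lip R 0.008 [ 0.5517 -0.0635] 
floor rear R 0.008 [ 0.641  -0.0957] 
floor Rmid 0.008 [ 0.5749 -0.102 ] 
brk L 0.03 [ 0.5468 -0.0737] 
brkL 0.06 [ 0.5375 -0.0698] 
brkR 0.06 [ 0.5397 -0.0932] 
brkL 0.08 [ 0.5313 -0.0672] 
brkR 0.08 [ 0.5335 -0.0903] 
0.03 [array([488.6693, 482.9995]), array([519.625 , 514.3329])]
0.045 [array([483.0113, 468.6686]), array([513.9217, 499.8596])]
0.06 [array([477.2296, 454.0246]), array([508.0937, 485.07  ])]
0.075 [array([471.3203, 439.0572]), array([502.1369, 469.9535])]
```

View pics/brk.png

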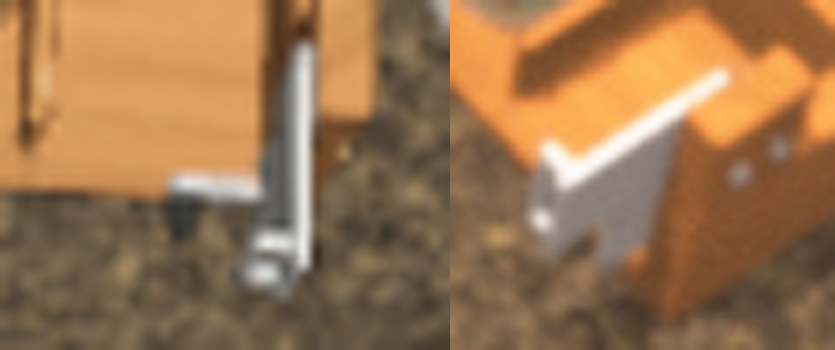

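Request:
play_rows(deltas=[{"x": 3,"y": -4,"z": 1,"rz": -0.17,"gripper": 9.3},{"x": 3,"y": -4,"rz": -0.17},{"x": 3,"y": -4,"rz": -0.17},{"x": 3,"y": -4,"rz": -0.17},{"x": 3,"y": -4,"rz": -0.17}])

```text
$.deltas[0]: bad value
```

The close-up shows the small buffer bracket at the bay's front corner, low and beside the strike plate, and the strike plate runs forward on the -y side. The free bay's centre comes out near (0.592, -0.064). The move call was refused, so I'll retry it in a plainer form.

Request:
play_rows(deltas=[{"x": 3.0,"y": -4.0,"z": 1.0,"rx": 0.0,"ry": 0.0,"rz": -0.17},{"x": 3.0,"y": -4.0,"rz": -0.17},{"x": 3.0,"y": -4.0,"rz": -0.17},{"x": 3.0,"y": -4.0,"rz": -0.17},{"x": 3.0,"y": -4.0,"rz": -0.17}])

```text
$.deltas[0]: bad value
```

Request:
play_rows(deltas=[{"x": 3,"y": -4}])

```text
$.deltas[0]: bad value
```

Request:
play_rows(deltas=[{"x": 3,"y": -4,"z": 1,"rx": 0,"ry": 0,"rz": -0.17,"gripper": 9.2}])

```text
time: 0.22
ee_pos: [0.2681, 0.4557, 0.2274]
orientation: [-3.139, -0.001, 2.521]
force: [1.1, -0.1, 0.7]
opening: 0.0923
finger_force: 0.0
```

Every row needs all seven keys.

Request:
play_rows(deltas=[{"x": 2.8,"y": -3.3,"z": 0,"rx": 0,"ry": 0,"rz": -0.173,"gripper": 9.2},{"x": 2.8,"y": -3.3,"z": 0,"rx": 0,"ry": 0,"rz": -0.173,"gripper": 9.2},{"x": 2.8,"y": -3.3,"z": 0,"rx": 0,"ry": 0,"rz": -0.173,"gripper": 9.2},{"x": 2.8,"y": -3.3,"z": 0,"rx": 0,"ry": 0,"rz": -0.173,"gripper": 9.2},{"x": 2.8,"y": -3.3,"z": 0,"rx": 0,"ry": 0,"rz": -0.173,"gripper": 9.2}])

```text
time: 0.85
ee_pos: [0.4101, 0.2888, 0.2283]
orientation: [-3.141, 0.0, 1.65]
force: [0.2, 0.5, 0.1]
opening: 0.0918
finger_force: 0.0
```

Request:
play_rows(deltas=[{"x": 2.8,"y": -3.2,"z": 0,"rx": 0,"ry": 0,"rz": -0.173,"gripper": 9.2},{"x": 2.8,"y": -3.2,"z": 0,"rx": 0,"ry": 0,"rz": -0.173,"gripper": 9.2},{"x": 0,"y": 0,"z": 0,"rx": 0,"ry": 0,"rz": 0,"gripper": 9.2},{"x": 0,"y": 0,"z": 0,"rx": 0,"ry": 0,"rz": 0,"gripper": 9.2}])

```text
time: 1.35
ee_pos: [0.4651, 0.2262, 0.2282]
orientation: [-3.14, 0.0, 1.311]
force: [-0.6, -0.3, -0.2]
opening: 0.092
finger_force: 0.0
```

Request:
play_rows(deltas=[{"x": 0.2,"y": 0,"z": -5,"rx": 0,"ry": 0,"rz": 0,"gripper": 9.2},{"x": 0,"y": 0,"z": -5,"rx": 0,"ry": 0,"rz": 0,"gripper": 9.2},{"x": 0,"y": 0,"z": -3.5,"rx": 0,"ry": 0,"rz": 0,"gripper": 9.2},{"x": 0,"y": 0,"z": -2.5,"rx": 0,"ry": 0,"rz": 0,"gripper": 9.2},{"x": 0,"y": 0,"z": 0,"rx": 0,"ry": 0,"rz": 0,"gripper": 9.2}])

```text
time: 1.98
ee_pos: [0.465, 0.2267, 0.067]
orientation: [-3.137, 0.002, 1.312]
force: [-0.3, -0.2, 0.0]
opening: 0.0922
finger_force: 0.0
```

Request:
play_rows(deltas=[{"x": 0,"y": 0,"z": 0,"rx": 0,"ry": 0,"rz": 0,"gripper": 6},{"x": 0,"y": 0,"z": 0,"rx": 0,"ry": 0,"rz": 0,"gripper": 4},{"x": 0,"y": 0,"z": 0,"rx": 0,"ry": 0,"rz": 0,"gripper": 4},{"x": 0,"y": 0,"z": 0,"rx": 0,"ry": 0,"rz": 0,"gripper": 4},{"x": 0,"y": 0,"z": 0,"rx": 0,"ry": 0,"rz": 0,"gripper": 4}], squeeze=12)

```text
time: 2.6
ee_pos: [0.4677, 0.226, 0.0689]
orientation: [3.141, -0.0, 1.31]
force: [0.3, 0.1, -0.2]
opening: 0.0468
finger_force: 0.0
```

Request:
play_rows(deltas=[{"x": 0,"y": 0,"z": 0,"rx": 0,"ry": 0,"rz": 0,"gripper": 3.5},{"x": 0,"y": 0,"z": 0,"rx": 0,"ry": 0,"rz": 0,"gripper": 3.5},{"x": 0,"y": 0,"z": 1,"rx": 0,"ry": 0,"rz": 0,"gripper": 3.5},{"x": 0,"y": 0,"z": 0,"rx": 0,"ry": 0,"rz": 0,"gripper": 3.5}], squeeze=15)

```text
time: 3.1
ee_pos: [0.4682, 0.2262, 0.0795]
orientation: [3.14, -0.001, 1.31]
force: [-0.6, 0.3, -1.5]
opening: 0.0451
finger_force: 15.0
```

Request:
play_rows(deltas=[{"x": 0,"y": 0,"z": 4.5,"rx": 0,"ry": 0,"rz": 0,"gripper": 3.5},{"x": 0,"y": 0,"z": 4.5,"rx": 0,"ry": 0,"rz": 0,"gripper": 3.5},{"x": 1.2,"y": -2.9,"z": 4.5,"rx": 0,"ry": 0,"rz": 0,"gripper": 3.5},{"x": 1.6,"y": -3.7,"z": 0,"rx": 0,"ry": 0,"rz": 0,"gripper": 3.5},{"x": 1.6,"y": -3.7,"z": 0,"rx": 0,"ry": 0,"rz": 0,"gripper": 3.5}])

```text
time: 3.72
ee_pos: [0.5122, 0.1223, 0.2146]
orientation: [3.14, -0.001, 1.311]
force: [-0.5, -0.0, -1.7]
opening: 0.0452
finger_force: 15.0
```

Request:
play_rows(deltas=[{"x": 1.6,"y": -3.7,"z": 0,"rx": 0,"ry": 0,"rz": 0,"gripper": 3.5},{"x": 1.6,"y": -3.7,"z": 0,"rx": 0,"ry": 0,"rz": 0,"gripper": 3.5},{"x": 1.6,"y": -3.7,"z": 0,"rx": 0,"ry": 0,"rz": 0,"gripper": 3.5},{"x": 1.6,"y": -3.8,"z": 0,"rx": 0,"ry": 0,"rz": 0,"gripper": 3.5},{"x": 1.6,"y": -3.8,"z": 0,"rx": 0,"ry": 0,"rz": 0,"gripper": 3.5}])

```text
time: 4.35
ee_pos: [0.5919, -0.0651, 0.2135]
orientation: [-3.141, -0.0, 1.31]
force: [0.2, 0.3, -1.4]
opening: 0.0448
finger_force: 15.0
```

Request:
play_rows(deltas=[{"x": 0,"y": 0,"z": 0,"rx": 0,"ry": 0,"rz": 0,"gripper": 3.5},{"x": 0,"y": 0,"z": 0,"rx": 0,"ry": 0,"rz": 0,"gripper": 3.5},{"x": 0,"y": 0,"z": 0,"rx": 0,"ry": 0,"rz": 0,"gripper": 3.5}])

```text
time: 4.72
ee_pos: [0.5912, -0.0627, 0.2137]
orientation: [-3.141, -0.0, 1.311]
force: [0.3, 0.3, -2.1]
opening: 0.045
finger_force: 15.0
```

Run:
```python
from bench import robot, viewer
import cv2,numpy as np
from h import *
a=viewer.capture("scene");b=viewer.capture("top")
p=robot.get_state()["ee_pos"]; print(p)
for c in(a,b): print(proj(c,[p[0],p[1],p[2]-.069]), proj(c,[.592,-.064,.008]))
im=np.hstack([cv2.resize(x["color"][r:r+160,q:q+160,::-1],None,fx=2.5,fy=2.5) for x,r,q in((a,150,290),(b,130,290))])
cv2.imwrite("pics/above.png",im)
```

```text
[ 0.59133088 -0.06279929  0.21386519]
[383.97060123 245.84085887] [374.67693249 283.96475369]
[376.32886007 185.72956312] [369.11215487 200.4581428 ]
```

View pics/above.png

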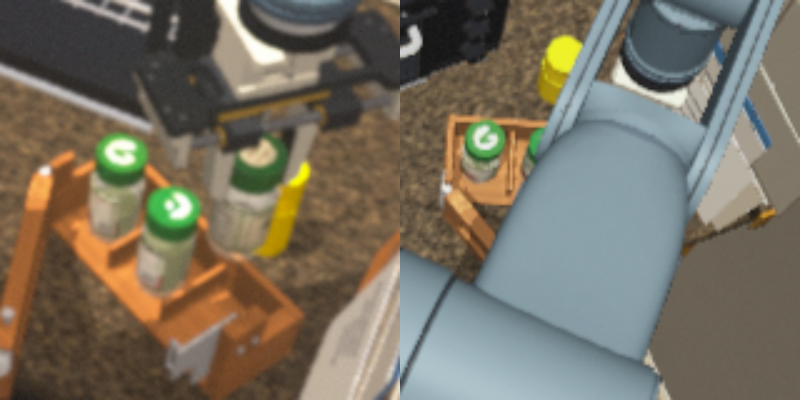

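The jar is held upright, with its underside at about (385,246) in the full scene view as predicted, and it sits over the bay with no contact. Lowering it now.

Request:
play_rows(deltas=[{"x": 0.1,"y": -0.2,"z": -3,"rx": 0,"ry": 0,"rz": 0,"gripper": 3.5},{"x": 0,"y": 0,"z": -3,"rx": 0,"ry": 0,"rz": 0,"gripper": 3.5},{"x": 0,"y": 0,"z": -2,"rx": 0,"ry": 0,"rz": 0,"gripper": 3.5},{"x": 0,"y": 0,"z": -2,"rx": 0,"ry": 0,"rz": 0,"gripper": 3.5},{"x": 0,"y": 0,"z": -1,"rx": 0,"ry": 0,"rz": 0,"gripper": 3.5}])

```text
time: 5.45
ee_pos: [0.592, -0.065, 0.1027]
orientation: [-3.14, -0.0, 1.311]
force: [0.2, 0.1, -0.6]
opening: 0.0452
finger_force: 15.0
```

Request:
play_rows(deltas=[{"x": 0,"y": 0,"z": -0.8,"rx": 0,"ry": 0,"rz": 0,"gripper": 3.5},{"x": 0,"y": 0,"z": -0.8,"rx": 0,"ry": 0,"rz": 0,"gripper": 3.5},{"x": 0,"y": 0,"z": -0.6,"rx": 0,"ry": 0,"rz": 0,"gripper": 3.5},{"x": 0,"y": 0,"z": 0,"rx": 0,"ry": 0,"rz": 0,"gripper": 3.5},{"x": 0,"y": 0,"z": 0,"rx": 0,"ry": 0,"rz": 0,"gripper": 3.5}])

```text
time: 6.08
ee_pos: [0.5929, -0.066, 0.0819]
orientation: [3.141, -0.0, 1.31]
force: [0.6, -0.6, -1.3]
opening: 0.0448
finger_force: 15.0
```

Request:
play_rows(deltas=[{"x": 0,"y": 0,"z": -0.2,"rx": 0,"ry": 0,"rz": 0,"gripper": 3.5},{"x": 0,"y": 0,"z": -0.2,"rx": 0,"ry": 0,"rz": 0,"gripper": 3.5},{"x": 0,"y": 0,"z": 0,"rx": 0,"ry": 0,"rz": 0,"gripper": 3.5},{"x": 0,"y": 0,"z": 0,"rx": 0,"ry": 0,"rz": 0,"gripper": 3.5}])

```text
time: 6.58
ee_pos: [0.5926, -0.0659, 0.0777]
orientation: [3.142, -0.0, 1.31]
force: [0.2, -0.8, -1.0]
opening: 0.0452
finger_force: 15.0
```

Request:
play_rows(deltas=[{"x": 0,"y": 0,"z": -0.1,"rx": 0,"ry": 0,"rz": 0,"gripper": 3.5},{"x": 0,"y": 0,"z": -0.1,"rx": 0,"ry": 0,"rz": 0,"gripper": 3.5},{"x": 0,"y": 0,"z": 0,"rx": 0,"ry": 0,"rz": 0,"gripper": 3.5}])

```text
time: 6.95
ee_pos: [0.5929, -0.066, 0.0768]
orientation: [3.141, 0.0, 1.31]
force: [-1.8, 1.1, 5.2]
opening: 0.0449
finger_force: 15.0
```

Floor contact felt (+5 N). Releasing.

Request:
play_rows(deltas=[{"x": 0,"y": 0,"z": 0,"rx": 0,"ry": 0,"rz": 0,"gripper": 5},{"x": 0,"y": 0,"z": 0,"rx": 0,"ry": 0,"rz": 0,"gripper": 6},{"x": 0,"y": 0,"z": 0,"rx": 0,"ry": 0,"rz": 0,"gripper": 6.8},{"x": 0,"y": 0,"z": 0,"rx": 0,"ry": 0,"rz": 0,"gripper": 6.8},{"x": 0,"y": 0,"z": 0,"rx": 0,"ry": 0,"rz": 0,"gripper": 6.8}])

```text
time: 7.58
ee_pos: [0.5926, -0.0659, 0.0756]
orientation: [-3.141, 0.0, 1.31]
force: [0.6, -0.1, -0.3]
opening: 0.0682
finger_force: 0.0
```

Request:
play_rows(deltas=[{"x": 0,"y": 0,"z": 0,"rx": 0,"ry": 0,"rz": 0,"gripper": 6.8},{"x": 0,"y": 0,"z": 1,"rx": 0,"ry": 0,"rz": 0,"gripper": 6.8},{"x": 0,"y": 0,"z": 3,"rx": 0,"ry": 0,"rz": 0,"gripper": 6.8},{"x": 0,"y": 0,"z": 5,"rx": 0,"ry": 0,"rz": 0,"gripper": 6.8},{"x": 0,"y": 0,"z": 5,"rx": 0,"ry": 0,"rz": 0,"gripper": 6.8}])

```text
time: 8.2
ee_pos: [0.5924, -0.0659, 0.2177]
orientation: [3.141, 0.0, 1.31]
force: [1.4, -0.4, 1.2]
opening: 0.0678
finger_force: 0.0
```

Request:
play_rows(deltas=[{"x": -3,"y": 1.2,"z": 0,"rx": 0,"ry": 0,"rz": 0.152,"gripper": 6.8},{"x": -3.1,"y": 1.2,"z": 0,"rx": 0,"ry": 0,"rz": 0.152,"gripper": 6},{"x": -3.1,"y": 1.2,"z": 0,"rx": 0,"ry": 0,"rz": 0.152,"gripper": 4},{"x": -3.1,"y": 1.2,"z": 0,"rx": 0,"ry": 0,"rz": 0.153,"gripper": 2},{"x": -3.1,"y": 1.2,"z": 0,"rx": 0,"ry": 0,"rz": 0.153,"gripper": 0}])

```text
time: 8.82
ee_pos: [0.4377, -0.0056, 0.2165]
orientation: [3.141, 0.001, 2.077]
force: [-0.3, 0.2, 1.1]
opening: 0.0346
finger_force: 0.0
```

Request:
play_rows(deltas=[{"x": -3.1,"y": 1.2,"z": 0,"rx": 0,"ry": 0,"rz": 0.153,"gripper": 0},{"x": -3.1,"y": 1.2,"z": 0,"rx": 0,"ry": 0,"rz": 0.153,"gripper": 0},{"x": 0,"y": 0,"z": 0,"rx": 0,"ry": 0,"rz": 0,"gripper": 0},{"x": 0,"y": 0,"z": 0,"rx": 0,"ry": 0,"rz": 0,"gripper": 0}], squeeze=20)

```text
time: 9.32
ee_pos: [0.3775, 0.0178, 0.2165]
orientation: [3.14, 0.002, 2.376]
force: [0.8, -0.7, -0.0]
opening: 0.0003
finger_force: 0.0
```

Run:
```python
from bench import robot, viewer
import cv2,numpy as np,pickle
a=viewer.capture("scene");b=viewer.capture("top")
pickle.dump({"scene":a,"top":b},open("cap1.pkl","wb"))
s=robot.get_state(); print(s["ee_pos"],s["orientation"],s["joint_positions"])
im=np.hstack([cv2.resize(x["color"][r:r+160,q:q+160,::-1],None,fx=2.5,fy=2.5,interpolation=cv2.INTER_CUBIC) for x,r,q in((a,170,270),(b,150,250))])
cv2.imwrite("pics/placed.png",im)
```

```text
[0.37757955 0.01767755 0.2160482 ] [3.14110808e+00 9.95363524e-04 2.37654251e+00] [-2.50643060e-01 -6.21362141e-02  1.90431171e+00 -7.04779459e-05
  1.29831219e+00 -1.05637056e+00]
```

View pics/placed.png

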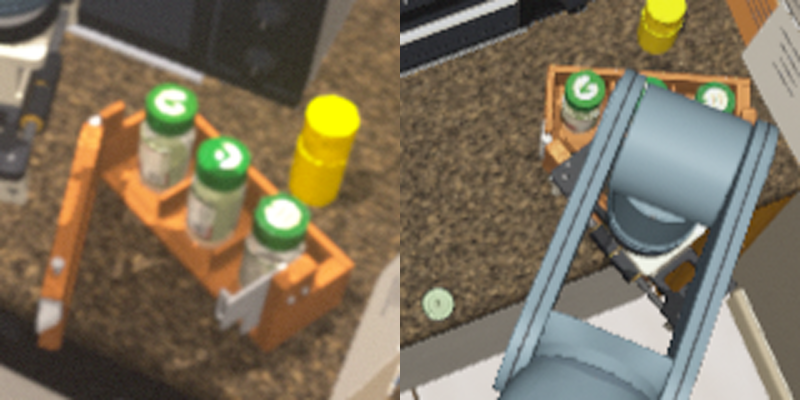

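The jar stands upright in the bay (cap at about (383,256) in the full scene view) and the other jars haven't moved. The gate is still open with the fingers on its outer side.

Run:
```python
from h import *
np.set_printoptions(precision=4,suppress=True)
d=pickle.load(open("cap1.pkl","rb")); print(ray(d["scene"],[270+282/2.5,170+213/2.5],.114))
print(ray(d["top"],[250+(715-400)/2.5,150+97/2.5],.114))
H=np.array([.526,.1147])
p0=None
for g in (.843,.75,.65,.55,.45,.35,.25,.2,.15,.1,.05):
    a=np.radians(-85.4)-g; u=np.array([np.cos(a),np.sin(a)]); n=np.array([u[1],-u[0]])
    c=H+.174*u+.0165*n; print(g,c, (c-p0)*100 if p0 is not None else c+.025*n, "-n",-n); p0=c
```

```text
[ 0.5932 -0.0645  0.114 ]
[ 0.5935 -0.0668  0.114 ]
0.843 [0.3939 0.0003] [0.3758 0.0176] -n [ 0.723  -0.6909]
0.75 [ 0.4051 -0.0115] [ 1.1195 -1.1777] -n [ 0.784  -0.6208]
0.65 [ 0.4183 -0.0229] [ 1.3201 -1.1444] -n [ 0.8421 -0.5394]
0.55 [ 0.4325 -0.033 ] [ 1.4277 -1.0069] -n [ 0.8917 -0.4526]
0.45 [ 0.4477 -0.0416] [ 1.5211 -0.8594] -n [ 0.9324 -0.3613]
0.35 [ 0.4637 -0.0486] [ 1.5993 -0.7032] -n [ 0.9638 -0.2665]
0.25 [ 0.4803 -0.054 ] [ 1.6615 -0.54  ] -n [ 0.9856 -0.1689]
0.2 [ 0.4888 -0.0561] [ 0.8489 -0.2071] -n [ 0.9928 -0.1194]
0.15 [ 0.4974 -0.0577] [ 0.8582 -0.1644] -n [ 0.9976 -0.0697]
0.1 [ 0.5061 -0.0589] [ 0.8654 -0.1213] -n [ 0.9998 -0.0197]
0.05 [ 0.5148 -0.0597] [ 0.8703 -0.0779] -n [0.9995 0.0303]
```

Request:
play_rows(deltas=[{"x": 0,"y": 0,"z": -4,"rx": 0,"ry": 0,"rz": 0,"gripper": 0},{"x": 0,"y": 0,"z": -4,"rx": 0,"ry": 0,"rz": 0,"gripper": 0},{"x": 0,"y": 0,"z": -4,"rx": 0,"ry": 0,"rz": 0,"gripper": 0},{"x": 0,"y": 0,"z": -4,"rx": 0,"ry": 0,"rz": 0,"gripper": 0},{"x": 0,"y": 0,"z": 0,"rx": 0,"ry": 0,"rz": 0,"gripper": 0}])

```text
time: 10.05
ee_pos: [0.3748, 0.0183, 0.0536]
orientation: [-3.138, -0.006, 2.377]
force: [-0.7, 0.5, 0.3]
opening: 0.0001
finger_force: 0.0
```

Request:
play_rows(deltas=[{"x": 0.6,"y": -0.6,"z": 0,"rx": 0,"ry": 0,"rz": 0,"gripper": 0},{"x": 0.6,"y": -0.6,"z": 0,"rx": 0,"ry": 0,"rz": 0,"gripper": 0},{"x": 0.5,"y": -0.5,"z": 0,"rx": 0,"ry": 0,"rz": 0,"gripper": 0},{"x": 0.5,"y": -0.5,"z": 0,"rx": 0,"ry": 0,"rz": 0.03,"gripper": 0},{"x": 0.6,"y": -0.6,"z": 0,"rx": 0,"ry": 0,"rz": 0.06,"gripper": 0}])

```text
time: 10.68
ee_pos: [0.4053, -0.0105, 0.0563]
orientation: [3.141, 0.001, 2.469]
force: [-0.1, -0.3, 0.0]
opening: 0.0001
finger_force: 0.2
```

Request:
play_rows(deltas=[{"x": 0.65,"y": -0.6,"z": 0,"rx": 0,"ry": 0,"rz": 0.05,"gripper": 0},{"x": 0.65,"y": -0.55,"z": 0,"rx": 0,"ry": 0,"rz": 0.05,"gripper": 0},{"x": 0.7,"y": -0.5,"z": 0,"rx": 0,"ry": 0,"rz": 0.05,"gripper": 0},{"x": 0.7,"y": -0.5,"z": 0,"rx": 0,"ry": 0,"rz": 0.05,"gripper": 0},{"x": 0.75,"y": -0.45,"z": 0,"rx": 0,"ry": 0,"rz": 0.05,"gripper": 0}])

```text
time: 11.3
ee_pos: [0.4398, -0.0366, 0.0563]
orientation: [3.142, 0.001, 2.719]
force: [-1.2, 0.6, -0.2]
opening: 0.0005
finger_force: 0.2
```

Run:
```python
from bench import robot, viewer
import cv2,numpy as np
a=viewer.capture("scene")
cv2.imwrite("pics/push1.png",cv2.resize(a["color"][170:340,250:440,::-1],None,fx=3,fy=3,interpolation=cv2.INTER_CUBIC))
```

```text
(no output)
```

View pics/push1.png

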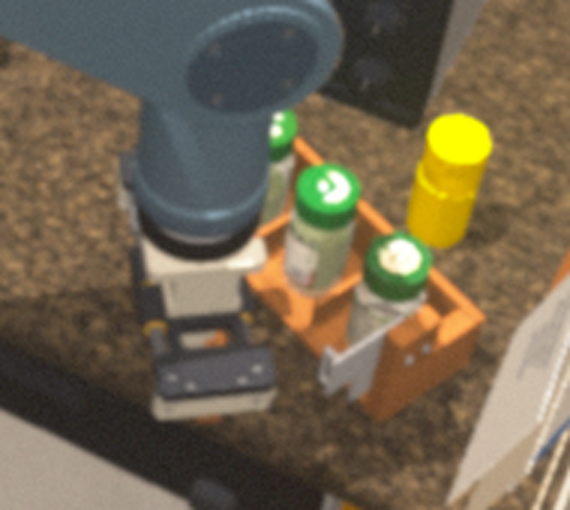

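The gate is moving with the fingers, hidden behind the gripper at (210,380). The jars are undisturbed.

Request:
play_rows(deltas=[{"x": 0.75,"y": -0.4,"z": 0,"rx": 0,"ry": 0,"rz": 0.05,"gripper": 0},{"x": 0.8,"y": -0.35,"z": 0,"rx": 0,"ry": 0,"rz": 0.05,"gripper": 0},{"x": 0.8,"y": -0.35,"z": 0,"rx": 0,"ry": 0,"rz": 0.05,"gripper": 0},{"x": 0.8,"y": -0.3,"z": 0,"rx": 0,"ry": 0,"rz": 0.05,"gripper": 0},{"x": 0.8,"y": -0.3,"z": 0,"rx": 0,"ry": 0,"rz": 0.05,"gripper": 0}])

```text
time: 11.98
ee_pos: [0.4791, -0.0532, 0.0562]
orientation: [-3.142, 0.001, 2.968]
force: [-0.6, 0.1, -0.7]
opening: 0.0005
finger_force: 0.2
```

Request:
play_rows(deltas=[{"x": 0.3,"y": -0.1,"z": 0,"rx": 0,"ry": 0,"rz": 0.017,"gripper": 0},{"x": 0.3,"y": -0.1,"z": 0,"rx": 0,"ry": 0,"rz": 0.017,"gripper": 0},{"x": 0.3,"y": -0.1,"z": 0,"rx": 0,"ry": 0,"rz": 0.017,"gripper": 0}])

```text
time: 12.35
ee_pos: [0.4876, -0.0559, 0.0558]
orientation: [3.142, -0.0, 3.019]
force: [0.4, 0.9, 0.2]
opening: 0.0008
finger_force: 0.1
```

Request:
play_rows(deltas=[{"x": 0.15,"y": -0.03,"z": 0,"rx": 0,"ry": 0,"rz": 0.009,"gripper": 0},{"x": 0.15,"y": -0.03,"z": 0,"rx": 0,"ry": 0,"rz": 0.009,"gripper": 0},{"x": 0.15,"y": -0.03,"z": 0,"rx": 0,"ry": 0,"rz": 0.009,"gripper": 0}])

```text
time: 12.72
ee_pos: [0.4921, -0.0568, 0.0556]
orientation: [3.142, -0.0, 3.046]
force: [0.6, 0.0, 1.1]
opening: 0.0004
finger_force: 0.1
```

Request:
play_rows(deltas=[{"x": 0.15,"y": -0.03,"z": 0,"rx": 0,"ry": 0,"rz": 0.009,"gripper": 0},{"x": 0.15,"y": -0.03,"z": 0,"rx": 0,"ry": 0,"rz": 0.009,"gripper": 0},{"x": 0.0,"y": 0,"z": 0,"rx": 0,"ry": 0,"rz": 0,"gripper": 0}])

```text
time: 13.1
ee_pos: [0.4953, -0.0574, 0.0557]
orientation: [-3.142, 0.0, 3.064]
force: [-0.7, 0.1, -0.1]
opening: 0.0004
finger_force: 0.0
```

Request:
play_rows(deltas=[{"x": 0.15,"y": -0.03,"z": 0,"rx": 0,"ry": 0,"rz": 0.009,"gripper": 0},{"x": 0.15,"y": -0.03,"z": 0,"rx": 0,"ry": 0,"rz": 0.009,"gripper": 0},{"x": 0.0,"y": 0,"z": 0,"rx": 0,"ry": 0,"rz": 0,"gripper": 0}])

```text
time: 13.48
ee_pos: [0.4976, -0.0579, 0.0556]
orientation: [3.141, -0.001, 3.082]
force: [-2.3, 0.1, 1.7]
opening: 0.0005
finger_force: 1.2
```

Request:
play_rows(deltas=[{"x": 0.15,"y": -0.02,"z": 0,"rx": 0,"ry": 0,"rz": 0.009,"gripper": 0},{"x": 0.15,"y": -0.02,"z": 0,"rx": 0,"ry": 0,"rz": 0.009,"gripper": 0},{"x": 0.0,"y": 0,"z": 0,"rx": 0,"ry": 0,"rz": 0,"gripper": 0}])

```text
time: 13.85
ee_pos: [0.4998, -0.0583, 0.0555]
orientation: [3.141, -0.003, 3.1]
force: [-5.9, -0.6, 4.8]
opening: 0.0006
finger_force: 2.9
```

Request:
play_rows(deltas=[{"x": 0.15,"y": -0.02,"z": 0,"rx": 0,"ry": 0,"rz": 0.009,"gripper": 0},{"x": 0.15,"y": -0.02,"z": 0,"rx": 0,"ry": 0,"rz": 0.009,"gripper": 0},{"x": 0.0,"y": 0,"z": 0,"rx": 0,"ry": 0,"rz": 0,"gripper": 0}])

```text
time: 14.22
ee_pos: [0.5024, -0.0588, 0.0555]
orientation: [3.141, -0.003, 3.118]
force: [-7.1, -1.7, 5.6]
opening: 0.001
finger_force: 3.6
```

Request:
play_rows(deltas=[{"x": 0.12,"y": -0.01,"z": 0,"rx": 0,"ry": 0,"rz": 0.007,"gripper": 0},{"x": 0.12,"y": -0.01,"z": 0,"rx": 0,"ry": 0,"rz": 0.007,"gripper": 0},{"x": 0.0,"y": 0,"z": 0,"rx": 0,"ry": 0,"rz": 0,"gripper": 0}])

```text
time: 14.6
ee_pos: [0.5072, -0.0592, 0.0557]
orientation: [-3.141, 0.001, 3.132]
force: [0.5, 0.4, -0.2]
opening: 0.0007
finger_force: 0.0
```

Request:
play_rows(deltas=[{"x": 0.12,"y": -0.01,"z": 0,"rx": 0,"ry": 0,"rz": 0.007,"gripper": 0},{"x": 0.12,"y": -0.01,"z": 0,"rx": 0,"ry": 0,"rz": 0.007,"gripper": 0},{"x": 0.0,"y": 0,"z": 0,"rx": 0,"ry": 0,"rz": 0,"gripper": 0}])

```text
time: 14.98
ee_pos: [0.5076, -0.0592, 0.0556]
orientation: [3.142, -0.003, -3.137]
force: [-6.9, -1.7, 5.3]
opening: 0.0005
finger_force: 3.2
```

The force rose to 9 N, dropped to zero, then rose steeply, which is the snap followed by the buffer. Backing off gently.

Request:
play_rows(deltas=[{"x": -0.2,"y": 0,"z": 0,"rx": 0,"ry": 0,"rz": 0,"gripper": 0},{"x": -0.2,"y": 0,"z": 0,"rx": 0,"ry": 0,"rz": 0,"gripper": 0},{"x": -0.3,"y": 0,"z": 0,"rx": 0,"ry": 0,"rz": 0,"gripper": 0},{"x": -0.5,"y": 0,"z": 0,"rx": 0,"ry": 0,"rz": 0,"gripper": 0},{"x": -1,"y": 0,"z": 0,"rx": 0,"ry": 0,"rz": 0,"gripper": 0}])

```text
time: 15.6
ee_pos: [0.4866, -0.0593, 0.0556]
orientation: [-3.142, 0.0, -3.137]
force: [-0.2, -0.7, -0.2]
opening: 0.0005
finger_force: 0.0
```

Request:
play_rows(deltas=[{"x": -1.5,"y": 0,"z": 0,"rx": 0,"ry": 0,"rz": 0,"gripper": 0},{"x": -2,"y": 0,"z": 1,"rx": 0,"ry": 0,"rz": 0,"gripper": 0},{"x": -1,"y": 2,"z": 4,"rx": 0,"ry": 0,"rz": 0,"gripper": 0},{"x": 0,"y": 4,"z": 4,"rx": 0,"ry": 0,"rz": 0,"gripper": 0},{"x": 0,"y": 5,"z": 3,"rx": 0,"ry": 0,"rz": 0,"gripper": 0}])

```text
time: 16.23
ee_pos: [0.4414, 0.0511, 0.1773]
orientation: [-3.141, 0.002, -3.14]
force: [1.3, -0.5, 0.5]
opening: 0.0007
finger_force: 0.0
```

Request:
play_rows(deltas=[{"x": 0,"y": 5,"z": 3,"rx": 0,"ry": 0,"rz": 0,"gripper": 0},{"x": 0,"y": 5,"z": 0,"rx": 0,"ry": 0,"rz": 0,"gripper": 0},{"x": 0,"y": 5,"z": 0,"rx": 0,"ry": 0,"rz": 0,"gripper": 0},{"x": 0,"y": 0,"z": 0,"rx": 0,"ry": 0,"rz": 0,"gripper": 0},{"x": 0,"y": 0,"z": 0,"rx": 0,"ry": 0,"rz": 0,"gripper": 0}])

```text
time: 16.85
ee_pos: [0.4411, 0.2002, 0.2053]
orientation: [-3.141, -0.001, -3.137]
force: [0.6, 0.1, 0.4]
opening: 0.0001
finger_force: 0.0
```

Run:
```python
from bench import robot, viewer
import cv2,numpy as np
a=viewer.capture("scene");b=viewer.capture("top")
im=np.hstack([cv2.resize(x["color"][r:r+130,q:q+130,::-1],None,fx=3,fy=3,interpolation=cv2.INTER_CUBIC) for x,r,q in((a,190,290),(b,150,290))])
cv2.imwrite("pics/shut.png",im)
```

```text
(no output)
```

View pics/shut.png

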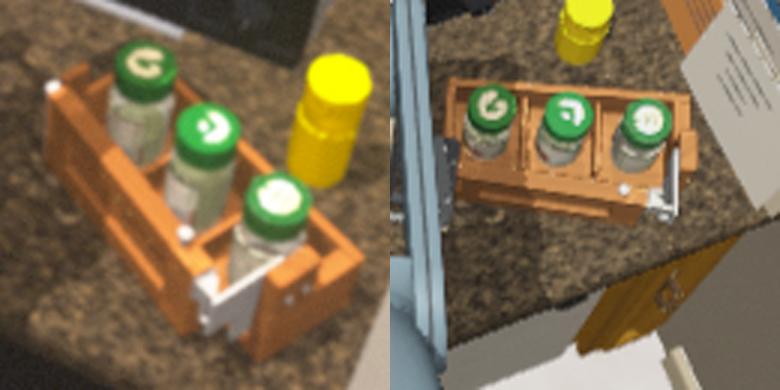

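The gate stays shut after release, with its bolt behind the strike tip at (210,300), and all three jars stand upright. Handing in.

```bash
python3 -c "
from bench import robot
print(robot.close_job())"
```

```text
the job is handed in; nothing more can be done
None
```

The spice jar stands upright in the empty bay and the gate is shut, with the snap felt and the bolt seen behind the strike; I've handed the job in at about 17 s, and no verdict was returned.

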